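# Make the jars safe before marbling

## Robot

A 7-joint arm with a two-finger parallel gripper is mounted at the origin on the work surface; the furniture and walls round the work are solid. World frame = base frame: x ahead of the robot, y to its left, z up, the work surface at z = 0. Lengths are in m, angles in rad, forces in N, time in s.
With the tool pointing down it reaches from about 0.4 to 0.85 m from the base axis. Payload 10.4 kg.
Tool frame: the origin (TCP) lies at the very end of the fingers, on their centre line; the grasp point (between the pads) lies 19 mm behind it (robot.grip_point_offset is the distance from the TCP to the grasp point, in m); z points along the fingers, y is the line along which they close (so a half turn about z gives the same grasp; the last joint's range is limited). The gripper opens to 85 mm and grips with 20 to 120 N. Pads are 22 mm wide; open, the fingers measure 114 mm over their backs; the gripper's body (76 mm by 85 mm) begins 54 mm behind the grasp point. The pads swing forward as they close: fully open they stand 13 mm farther back than shut.
Start: joints at [-1.357, 0.332, -0.065, 1.46, 0.022, 1.35, -0.088], TCP at [0.147, 0.608, 0.231] pointing down, gripper open.
Joint ranges: [-2.6, 2.6], [-0.5, 2.12], [-1.47, 1.34], [0.16, 2.42], [-1.27, 4.41], [0.06, 2.06], [-2.6, 2.6]. Speed limits (rad/s): [2.22, 2.22, 2.79, 2.79, 3.14, 3.14, 3.14].

## Interface

Orientations are given as [roll, pitch, yaw] about the fixed x, y, z axes, in that order (R = Rz(yaw) Ry(pitch) Rx(roll)).
In Python, from rig import robot gives the robot as it stands. The module is installed in compiled form; this text tells all that it offers.
- The arm moves only by the tool step_arm, never from a script. Its argument "moves" is a list of rows, each an object with "gripper": the opening, from 0 (shut) to 1 (fully open); "linear": the shift along the tool's x, y, z normalised to -1 to 1, where 1 is 0.08 m, a list of three; "turn": the turn about the tool's z normalised to -1 to 1, where 1 is 180 degrees. A call has 1 to 12 rows; each row is the pose to reach, as a shift and turn from the pose commanded when the call began, along the tool's axes at that moment, turning the shorter way round; what a row does not reach only later rows make up. A row lasts 1/12 s, in which the tool goes at most 41.7 mm and 7.16 degrees, less where a joint would pass 70% of its speed; a pose out of reach is approached as far as the arm can. A call with a number of a shift or a turn outside -1 to 1 is refused whole. A call with a gripper value outside its range is refused whole. The fingers move at their own pace and stop on an object; the grip force is fixed at half the most. Time passes only in rows, so rows that repeat a pose let the fingers close. It gives the time, the measured TCP pose, the force, the opening and the grip force at its end, in the units of the state.
- robot.read_state(): the state, without advancing time (a new reading comes with each control period).
- robot.get_image(name): name is "scene" or "side" or "wrist"; returns (picture, depth): 480x640x3 uint8, red, green, blue; 480x640 float32, m along the optical axis (not along the pixel's ray), 0 where there is no reading.
- robot.get_calibration(name): a dict with "fov_y" (degrees; the focal length in pixels is half the picture's height over the tangent of half this angle, whatever the lens; pixels are square), "cx", "cy" (the principal point, pixels), "extrinsics" (4x4, takes a point from camera to world coordinates); the wrist camera has in their place "T_tool_cam" (4x4, takes a point from camera to tool coordinates, whose origin is the TCP and whose axes are the flange's). Camera axes: x right, y down, z forward; pixel columns grow to the right and rows downward; lengths in m; the calibration is good to about 2 mm. A picture is of the moment at which its call begins: read the wrist's pose just before it. get_calibration takes no time and is no camera call.
- robot.sign_off(): hands the job in; it is judged then, once.
Trained networks look in the newest picture that a camera, given by its name, has taken for a name from the list of things; names that differ only in an ending like _2 or _b are one class to them, and where a whole thing is asked for, a point or a joint stands for the part that bears it (a point fixed in the world has none). Each returns a list of dicts, best first, with "p" (0 to 1); they miss things now and then, are a little off and sometimes report something else, mostly with a low value. They report only what shows in the picture. A call takes as long as a camera call. They do not tell look-alikes from the thing itself.
- robot.look_for(thing, camera): "centre" ([column, row] as shares, 0 to 1, of the picture: columns of its width, rows of its height, amid what is visible of it).
- robot.spot_point(thing, camera): "centre" ([column, row] as shares, 0 to 1, of the picture: columns of its width, rows of its height: a listed point, or the origin of a listed thing).
The state is a dict: "time": time; "qpos": joint angles; "qvel": joint speeds; "tau": joint torques, N m; "ee_pos": TCP position; "ee_rot": TCP orientation; "contact_force": force on the tool from outside, world axes, zero at the start; "moment": the same for the moment, N m; "gripper_width": opening from 0.0 (shut) to 1.0 (fully open); "grasp_force": force on a finger pad.
Only numpy, scipy, OpenCV 4.12 (cv2) and the standard library are available. Lean on these libraries where they do the work, as an engineer would, in place of code of your own. Each camera call takes 0.05 s, during which the arm holds its last target. There are 200 camera calls.

## Task

Before the marbling starts, put each of the three glass jars where it cannot tip or drip: the jar full of brushes inside the roll of masking tape, the small jar with the stir stick in the well of the square wooden block, and the low jar of colour in the round steel dish, each standing flat on the bottom. Carry the jars upright and set them down without dropping them; leave the squeeze bottles standing where they are.

Things in the scene. Friction and masses are not known exactly. Their poses are not given: they have to be found in the camera images.
- brush_jar: Glass jar with six stubby brushes standing in it (fixed in the jar, they move with it): jar 55 mm in diameter with straight walls up to 59 mm, its neck narrows to 48 mm up to 69 mm, brush handles reach up to 122 mm. 0.2 to 0.35 kg. Origin at the centre of its underside, z up; the yaw does not matter. Belongs inside the tape roll.
- stirring_jar: Small glass jar with a wooden stir stick leaning in it (fixed in the jar): jar 46 mm in diameter, straight wall, 49 mm tall, the stick reaches up to 88 mm. About 0.1 to 0.16 kg. Origin at the centre of its underside, z up; the yaw does not matter. Belongs in the well of the wooden block.
- colour_jar: Low, wide glass jar with some colour in it (solid): 52 mm in diameter, straight wall, 44 mm tall in all. About 0.11 to 0.18 kg. Origin at the centre of its underside, z up; the yaw does not matter. Belongs in the steel dish.
- tape_roll: Roll of masking tape lying flat on the table, loose, 0.12 kg: 100 mm outside, about 75 mm clear inside, 24 mm high, hollow right through, so that a jar put in it stands on the table. Origin at its centre, on the table; z up.
- jar_block: Square wooden block lying flat, loose, 0.4 kg: 90 x 90 mm, 18 mm high, with a round well 64 mm in diameter in the middle of its top; the well's flat floor lies 6 mm above the block's underside. Origin at the centre of its underside, under the well; z up, x and y along its sides.
- drip_dish: Round shallow steel dish lying flat, loose, 0.4 kg: 98 mm across its rim, 11 mm high, wall flaring outward; its flat floor is about 74 mm in diameter and 3 mm above its underside. Origin at the centre of its underside; z up.
- bottle_a: Bystander: closed squeeze bottle of marbling colour, white, 31 mm in diameter, 87 mm tall (body to about 65 mm, then a white nozzle). Stands upright on the table. Origin at the centre of its underside, z up. To be left alone.
- bottle_b: Bystander: closed squeeze bottle of marbling colour, black, 31 mm in diameter, 91 mm tall (body to about 65 mm, then a white nozzle). Stands upright on the table. Origin at the centre of its underside, z up. To be left alone.
- bottle_c: Bystander: closed squeeze bottle of marbling colour, green, 31 mm in diameter, 93 mm tall (body to about 65 mm, then a white nozzle). Stands upright on the table. Origin at the centre of its underside, z up. To be left alone.
Not all that is in view belongs to the job. Leave any purple or red look-alike of the stirring_jar alone.

How it is judged:
At the end, for the whole second after the job is handed in: Each jar stands upright (within 7 degrees), released and at rest on the bottom of its place, within 13 mm of its centre: brushes in the tape roll, stir stick in the block, colour in the dish. Roll, block and dish lie flat on the table; each squeeze bottle stands within 30 mm of its start (horizontal distance between brush_jar and tape_roll below 0.013 m and height (world z) of brush_jar between -0.005 and 0.005 m and angle between each of brush_jar, stirring_jar, colour_jar's own z axis and vertical below 0.12 rad and linear speed of each of brush_jar, stirring_jar, colour_jar below 0.02 m/s and contact force between each of brush_jar, stirring_jar, colour_jar and the fingers below 0.5 N and angle between each of tape_roll, jar_block, drip_dish's own z axis and vertical below 0.1 rad and height (world z) of each of tape_roll, jar_block, drip_dish below 0.006 m and horizontal distance between stirring_jar and jar_block below 0.013 m and height (world z) of stirring_jar between 0.001 and 0.011 m and horizontal distance between colour_jar and drip_dish below 0.013 m and height (world z) of colour_jar between -0.002 and 0.008 m and distance of each of bottle_a, bottle_b, bottle_c from where it was at the start of the episode below 0.03 m and angle between each of bottle_a, bottle_b, bottle_c's own z axis and vertical below 0.2 rad); the robot touches nothing.
It fails at once if a jar was tipped over (more than 35 degrees) (angle between any of brush_jar, stirring_jar, colour_jar's own z axis and vertical above 0.61 rad).
It fails at once if a jar was dropped (from some 30 mm or more) ((linear speed of brush_jar above 0.8 m/s and contact force between brush_jar and the fingers below 0.05 N) or (linear speed of stirring_jar above 0.8 m/s and contact force between stirring_jar and the fingers below 0.05 N) or (linear speed of colour_jar above 0.8 m/s and contact force between colour_jar and the fingers below 0.05 N)).
It fails at once if a squeeze bottle was tipped (more than 30 degrees) or pushed more than 40 mm away (angle between any of bottle_a, bottle_b, bottle_c's own z axis and vertical above 0.52 rad or distance of any of bottle_a, bottle_b, bottle_c from where it was at the start of the episode above 0.04 m).
It also fails if it takes over 106 s, if anything falls off the work surface, if the arm or the gripper's body presses on something with over 40 N, if the wrist force passes 120 N, or if a joint passes its speed limit or range.

## Working session

There is one attempt and no reset: what is moved stays moved. The work goes in short steps, Python scripts to look and compute and a tool call to move; the robot and the scene stay as the last step left them, time stands still between calls to the robot, and variables do not carry over. Pictures are saved under pics/ and viewed, at most 14 in all, crops included, and the job is handed in when it is done.

Besides the shell and the picture viewer there is one more tool, called after "Request:" as name(argument=value, ...), one argument or row to a line, values as JSON. step_arm: Moves the arm, as the interface text tells. Scaled input: -1 to 1 covers 0.08 m each way for a shift and 180 degrees each way for a turn. Its arguments: {"type":"object","properties":{"moves":{"type":"array"}},"required":["moves"]}

```bash
mkdir -p pics; cat > h.py <<'E'
import numpy as np, cv2
from scipy.spatial.transform import Rotation as R
from rig import robot
def cam(name):
    s=robot.read_state(); im,d=robot.get_image(name); c=robot.get_calibration(name)
    f=240/np.tan(np.radians(c["fov_y"])/2)
    if name=="wrist":
        T=np.eye(4);T[:3,:3]=R.from_euler("xyz",s["ee_rot"]).as_matrix();T[:3,3]=s["ee_pos"];E=T@np.array(c["T_tool_cam"])
    else: E=np.array(c["extrinsics"])
    v,u=np.mgrid[:480,:640]
    P=np.stack([(u-c["cx"])/f*d,(v-c["cy"])/f*d,d],-1)@E[:3,:3].T+E[:3,3]
    P[d==0]=np.nan
    return im,d,P,E,f,c
def save(im,n): cv2.imwrite("pics/"+n+".png",im[:,:,::-1])
E
python3 - <<'E'
from h import *
print(robot.read_state())
for n in ["scene","side"]:
    im,d,P,E,f,c=cam(n); save(im,n+"0"); print(n,np.round(E,3).tolist(),f); np.save(n+"P.npy",P)
    for t in ["brush_jar","stirring_jar","colour_jar","tape_roll","jar_block","drip_dish","bottle_a","bottle_b","bottle_c"]:
        for r in robot.look_for(t,n)[:4]:
            u,v=int(r["centre"][0]*640),int(r["centre"][1]*480)
            print(t,round(r["p"],2),u,v,np.round(P[min(v,479),min(u,639)],3))
E
```

```text
{'time': 0.0, 'qpos': array([-1.35658225,  0.33287461, -0.06466464,  1.46097905,  0.02157176,
        1.34989627, -0.0884857 ]), 'qvel': array([ 8.77606751e-04, -1.18447700e-03,  6.83956154e-04, -1.97237368e-06,
       -1.35479939e-03,  1.34219265e-03, -6.18194201e-04]), 'tau': array([-1.21642021e-03, -6.25452089e+01,  4.81491478e-02, -3.91605091e+01,
        1.61021564e-02,  1.00887939e-02,  1.98259005e-05]), 'ee_pos': array([0.14655501, 0.60717125, 0.23049611]), 'ee_rot': array([-3.14013037e+00,  5.32608240e-05,  2.90477506e+00]), 'contact_force': array([-0.25672282,  0.06019549, -0.58936379]), 'moment': array([-0.00826653, -0.04689026, -0.01392041]), 'grasp_force': 0.0, 'gripper_width': 1.0017048585894852}
scene [[0.763, -0.375, 0.527, -0.097], [-0.647, -0.447, 0.618, -0.748], [0.003, -0.812, -0.584, 0.761], [0.0, 0.0, 0.0, 1.0]] 548.1566540051103
brush_jar 0.65 305 195 [0.613 0.136 0.067]
stirring_jar 0.9 276 262 [ 0.422 -0.001  0.042]
stirring_jar 0.78 378 286 [ 0.535 -0.191  0.039]
stirring_jar 0.76 282 223 [0.524 0.113 0.037]
stirring_jar 0.73 393 260 [ 0.622 -0.151  0.036]
co
[... 945 characters left out ...]
_jar 0.64 292 289 [ 0.665 -0.146  0.042]
tape_roll 0.76 372 215 [0.393 0.171 0.011]
tape_roll 0.24 405 248 [0.621 0.155 0.054]
tape_roll 0.17 224 291 [ 0.618 -0.289  0.04 ]
jar_block 0.67 353 274 [0.619 0.021 0.008]
drip_dish 0.98 273 244 [ 0.426 -0.124  0.002]
drip_dish 0.41 351 276 [0.624 0.014 0.007]
bottle_a 0.84 224 288 [ 0.624 -0.289  0.053]
bottle_a 0.73 426 210 [0.463 0.299 0.042]
bottle_a 0.59 209 245 [ 0.443 -0.289  0.048]
bottle_b 0.84 224 288 [ 0.624 -0.289  0.053]
bottle_b 0.73 426 210 [0.463 0.299 0.042]
bottle_b 0.59 209 245 [ 0.443 -0.289  0.048]
bottle_c 0.84 224 288 [ 0.624 -0.289  0.053]
bottle_c 0.73 426 210 [0.463 0.299 0.042]
bottle_c 0.59 209 245 [ 0.443 -0.289  0.048]
```

View pictures.

```bash
python3 - <<'E'
import cv2
a=cv2.imread("pics/scene0.png")[170:370,180:470]; cv2.imwrite("pics/sc_crop.png",cv2.resize(a,None,fx=2.7,fy=2.7,interpolation=2))
E
```

```text
(no output)
```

View pics/sc_crop.png

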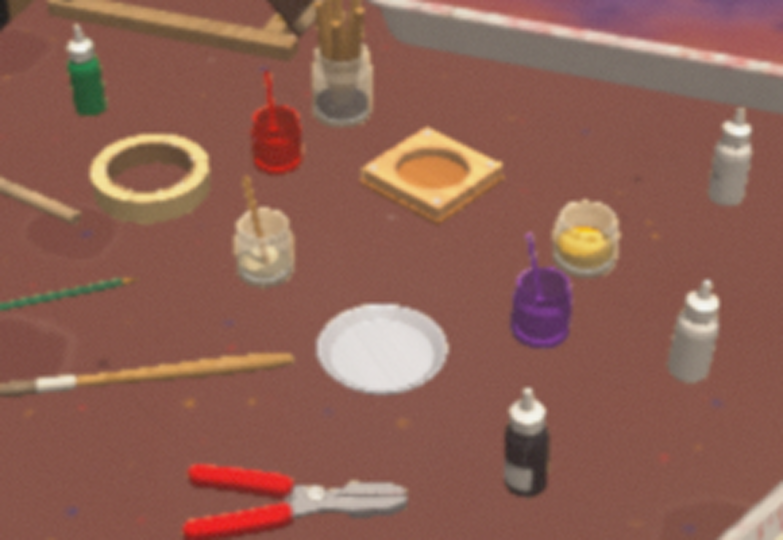

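View pics/side0.png

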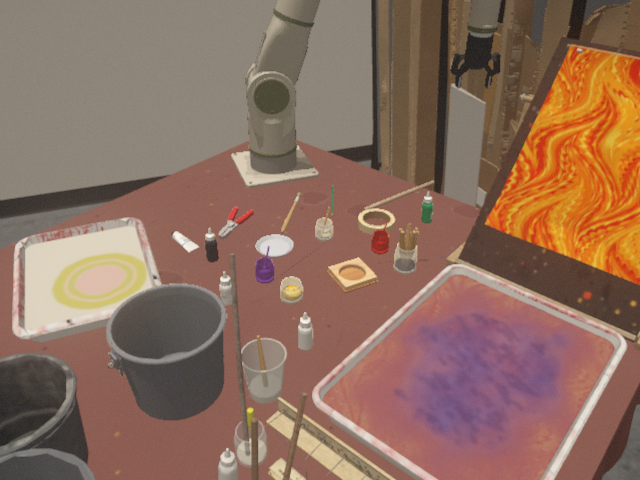

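The side view and the scene crop agree. There are three stirring-jar candidates, in full scene pixels:
- Clear glass with a wooden stick at (277,261). This fits the description: glass jar, wooden stick.
- Red at (282,222). Look-alike, leave it.
- Purple at (380,283). Look-alike, leave it.

The enlarged crop confirms the clear one. The colour jar is at (397,258), the brush jar at (307,200), the tape at (235,235), the block at (340,234) and the dish at (321,298).

```bash
python3 - <<'E'
import numpy as np
for n in ["scene","side"]:
    P=np.load(n+"P.npy").reshape(-1,3)
    m=(P[:,2]>0.1)&(P[:,0]>0.05)&(P[:,0]<0.8)&(abs(P[:,1])<0.62)
    Q=np.round(P[m]/0.05).astype(int); k,i,c=np.unique(Q[:,:2],axis=0,return_inverse=True,return_counts=True)
    print(n,[(k[j]*.05).round(2).tolist()+[round(P[m][:,2][i.ravel()==j].max(),2)] for j in range(len(k)) if c[j]>8])
from h import *
c=robot.get_calibration("wrist");print(np.round(c["T_tool_cam"],3).tolist(),c["fov_y"],c["cx"],c["cy"])
E
```

```text
scene [[0.05, -0.1, np.float64(0.3)], [0.05, -0.05, np.float64(0.4)], [0.05, 0.0, np.float64(0.52)], [0.05, 0.05, np.float64(0.6)], [0.05, 0.1, np.float64(0.47)], [0.1, 0.0, np.float64(0.48)], [0.1, 0.05, np.float64(0.6)], [0.1, 0.1, np.float64(0.59)], [0.15, 0.55, np.float64(0.28)], [0.5, 0.5, np.float64(0.37)], [0.5, 0.55, np.float64(0.44)], [0.5, 0.6, np.float64(0.45)], [0.55, 0.45, np.float64(0.3)], [0.55, 0.5, np.float64(0.37)], [0.55, 0.55, np.float64(0.43)], [0.55, 0.6, np.float64(0.45)], [0.6, 0.15, np.float64(0.12)], [0.6, 0.35, np.float64(0.16)], [0.6, 0.4, np.float64(0.23)], [0.6, 0.45, np.float64(0.29)], [0.6, 0.5, np.float64(0.35)], [0.6, 0.55, np.float64(0.4)], [0.6, 0.6, np.float64(0.44)], [0.65, 0.15, np.float64(0.12)], [0.65, 0.35, np.float64(0.15)], [0.65, 0.4, np.float64(0.21)], [0.65, 0.45, np.float64(0.26)], [0.65, 0.5, np.float64(0.32)], [0.65, 0.55, np.float64(0.37)], [0.65, 0.6, np.float64(0.42)], [0.7, -0.45, np.float64(0.17)], [0.7, -0.4, np.float64(0.17)], [0.7, 0.35, np.float64(0.13)], [0.7, 0.4, np.float64(0.19)], [0.7, 0.45, np.float64(0.24)], [0.7, 0.5,
[... 1918 characters left out ...]
 [0.7, 0.6, np.float64(0.39)], [0.75, -0.5, np.float64(0.17)], [0.75, -0.45, np.float64(0.17)], [0.75, -0.4, np.float64(0.17)], [0.75, -0.35, np.float64(0.17)], [0.75, 0.4, np.float64(0.16)], [0.75, 0.45, np.float64(0.21)], [0.75, 0.5, np.float64(0.26)], [0.75, 0.55, np.float64(0.32)], [0.75, 0.6, np.float64(0.36)], [0.8, -0.5, np.float64(0.17)], [0.8, -0.35, np.float64(0.17)], [0.8, 0.4, np.float64(0.13)], [0.8, 0.45, np.float64(0.18)], [0.8, 0.5, np.float64(0.23)], [0.8, 0.55, np.float64(0.29)], [0.8, 0.6, np.float64(0.33)]]
[[0.0, -0.95, -0.312, 0.08], [1.0, 0.001, -0.001, -0.001], [0.001, -0.312, 0.95, -0.144], [0.0, 0.0, 0.0, 1.0]] 61.49869545967703 318.22692988190147 237.80601917749075
```

Request:
step_arm(
  moves=[
    {"gripper": 1,"linear": [-0.91,-0.85,0],"turn": 0},
    {"gripper": 1,"linear": [-0.91,-0.85,0],"turn": 0},
    {"gripper": 1,"linear": [-0.91,-0.85,0],"turn": 0},
    {"gripper": 1,"linear": [-0.91,-0.85,0],"turn": 0},
  ],
)

```text
time: 1.33
ee_pos: [0.2054, 0.5212, 0.2319]
ee_rot: [3.141, 0.002, 2.899]
contact_force: [0.6, 0.5, 0.3]
gripper_width: 0.995
grasp_force: 0.0
```

Request:
step_arm(
  moves=[
    {"gripper": 1,"linear": [-0.91,-0.85,0],"turn": 0},
    {"gripper": 1,"linear": [-0.91,-0.85,0],"turn": 0},
    {"gripper": 1,"linear": [-0.91,-0.85,0],"turn": 0},
    {"gripper": 1,"linear": [-0.91,-0.85,0],"turn": 0},
  ],
)

```text
time: 1.67
ee_pos: [0.2593, 0.4383, 0.2318]
ee_rot: [3.141, 0.001, 2.899]
contact_force: [0.9, 1.1, 0.4]
gripper_width: 1.001
grasp_force: 0.0
```

Request:
step_arm(
  moves=[
    {"gripper": 1,"linear": [-0.91,-0.85,0],"turn": 0},
    {"gripper": 1,"linear": [-0.91,-0.85,0],"turn": 0},
    {"gripper": 1,"linear": [-0.91,-0.85,0],"turn": 0},
    {"gripper": 1,"linear": [-0.91,-0.85,0],"turn": 0},
  ],
)

```text
time: 2.0
ee_pos: [0.3134, 0.3555, 0.2317]
ee_rot: [3.141, 0.001, 2.9]
contact_force: [-0.5, 0.8, -0.6]
gripper_width: 0.997
grasp_force: 0.0
```

Request:
step_arm(
  moves=[
    {"gripper": 1,"linear": [-0.91,-0.85,0],"turn": 0},
    {"gripper": 1,"linear": [-0.91,-0.85,0],"turn": 0},
    {"gripper": 1,"linear": [-0.91,-0.85,0],"turn": 0},
    {"gripper": 1,"linear": [-0.91,-0.85,0],"turn": 0},
  ],
)

```text
time: 2.33
ee_pos: [0.3679, 0.2727, 0.2317]
ee_rot: [3.141, 0.001, 2.9]
contact_force: [0.5, -0.0, -0.2]
gripper_width: 0.998
grasp_force: 0.0
```

Request:
step_arm(
  moves=[
    {"gripper": 1,"linear": [-0.91,-0.85,0],"turn": 0},
    {"gripper": 1,"linear": [-0.91,-0.85,0],"turn": 0},
    {"gripper": 1,"linear": [-0.91,-0.85,0],"turn": 0},
    {"gripper": 1,"linear": [-0.91,-0.85,0],"turn": 0},
    {"gripper": 1,"linear": [-0.91,-0.85,0],"turn": 0},
  ],
)

```text
time: 2.75
ee_pos: [0.4206, 0.1929, 0.2314]
ee_rot: [3.141, -0.0, 2.905]
contact_force: [-0.6, 1.9, -1.0]
gripper_width: 1.001
grasp_force: 0.0
```

```bash
cat >> h.py <<'E'
from scipy.optimize import least_squares
def fit(P,g,r,z0,z1,R0=None):
    """circle of known radius through outer surface points near g in the height band"""
    P=P.reshape(-1,3);P=P[np.isfinite(P[:,0])]
    d=np.hypot(*(P[:,:2]-g).T); Q=P[(P[:,2]>z0)&(P[:,2]<z1)&(d<(R0 or r+.02))][:,:2]
    if len(Q)<10: return None,len(Q)
    s=least_squares(lambda c:np.hypot(*(Q-c).T)-r,g,loss="soft_l1",f_scale=.002)
    return np.round(s.x,4),len(Q),round(float(np.median(abs(s.fun))),4)
def tool(dx):
    s=robot.read_state();return np.round(R.from_euler("xyz",s["ee_rot"]).as_matrix().T@np.array(dx)/0.08,3)
E
python3 - <<'E'
from h import *
im,d,P,*_=cam("wrist"); save(im,"w1")
A=[np.load("sceneP.npy"),np.load("sideP.npy"),P]
T={"brush_jar":((.632,.142),.0275,.02,.055),"stir":((.44,.006),.023,.012,.046),"colour":((.645,-.15),.026,.01,.042),"tape":((.42,.19),.05,.004,.02),"dish":((.437,-.12),.048,.0075,.013),"red":((.54,.118),.023,.01,.046),"purple":((.555,-.19),.023,.01,.046)}
for k,(g,r,a,b) in T.items():
    print(k,"both",fit(np.concatenate([x.reshape(-1,3) for x in A[:2]]),g,r,a,b,r+.012),"wrist",fit(P,g,r,a,b,r+.012))
Q=np.concatenate([x.reshape(-1,3) for x in A[:2]])
m=(abs(Q[:,0]-.62)<.075)&(abs(Q[:,1]-.02)<.075)&(Q[:,2]>.011)&(Q[:,2]<.026)
print("block",cv2.minAreaRect(Q[m][:,:2].astype("f4")*1000))
m=(abs(Q[:,0]-.632)<.05)&(abs(Q[:,1]-.142)<.05)&(Q[:,2]>.075)
print("handles",Q[m].min(0),Q[m].max(0))
print(np.nanmedian(P[...,2]))
E
```

```text
brush_jar both (array([0.6303, 0.154 ]), 551, 0.0016) wrist (array([0.6294, 0.1539]), 1330, 0.0004)
stir both (array([0.4358, 0.0137]), 641, 0.0018) wrist (array([0.4344, 0.0149]), 2016, 0.0017)
colour both (array([ 0.6439, -0.1419]), 856, 0.0019) wrist (None, 6)
tape both (array([0.4176, 0.1825]), 702, 0.0125) wrist (array([0.4158, 0.1765]), 844, 0.0042)
dish both (array([ 0.4416, -0.1264]), 501, 0.0035) wrist (array([ 0.4383, -0.1256]), 815, 0.0018)
red both (array([0.5366, 0.1292]), 604, 0.0018) wrist (array([0.5339, 0.1304]), 1705, 0.0018)
purple both (array([ 0.554, -0.18 ]), 753, 0.0017) wrist (array([ 0.5525, -0.1802]), 823, 0.0006)
block ((620.723388671875, 16.142837524414062), (95.07683563232422, 93.60514831542969), 7.705642223358154)
handles [0.60900647 0.12828793 0.0751428 ] [0.6566186  0.17719667 0.12417002]
0.002330232833108903
```

View pics/w1.png

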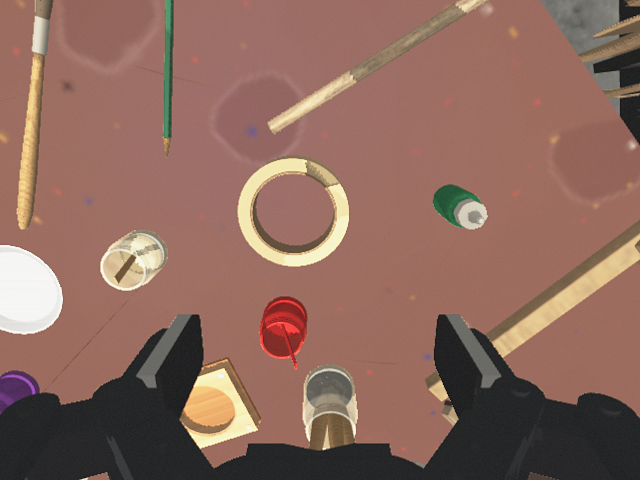

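The wrist picture shows the tape at (293,212), the clear stirring jar at (133,260), the red look-alike at (284,328), the block at (210,405) and the brush jar at (330,410). The depth fits agree with these. I'm going over the brush jar.

Request:
step_arm(
  moves=[
    {"gripper": 1,"linear": [-0.89,0.05,0],"turn": 0},
    {"gripper": 1,"linear": [-0.89,0.05,0],"turn": 0},
    {"gripper": 1,"linear": [-0.89,0.05,0],"turn": 0},
  ],
)

```text
time: 3.05
ee_pos: [0.4939, 0.1796, 0.2308]
ee_rot: [-3.141, 0.002, 2.905]
contact_force: [-0.3, -0.2, -0.0]
gripper_width: 0.998
grasp_force: 0.0
```

Request:
step_arm(
  moves=[
    {"gripper": 1,"linear": [-0.89,0.05,0],"turn": 0},
    {"gripper": 1,"linear": [-0.89,0.05,0],"turn": 0},
    {"gripper": 1,"linear": [-0.89,0.05,0],"turn": 0},
  ],
)

```text
time: 3.3
ee_pos: [0.5637, 0.1668, 0.23]
ee_rot: [-3.14, 0.001, 2.905]
contact_force: [-0.0, -0.6, -0.4]
gripper_width: 0.999
grasp_force: 0.0
```

Request:
step_arm(
  moves=[
    {"gripper": 1,"linear": [-0.89,0.05,0.8],"turn": 0},
    {"gripper": 1,"linear": [-0.89,0.05,0.8],"turn": 0},
    {"gripper": 1,"linear": [-0.89,0.05,0.8],"turn": 0},
    {"gripper": 1,"linear": [-0.89,0.05,0.8],"turn": 0},
    {"gripper": 1,"linear": [-0.89,0.05,0.8],"turn": 0},
    {"gripper": 1,"linear": [-0.89,0.05,0.8],"turn": 0},
  ],
)

```text
time: 3.8
ee_pos: [0.6305, 0.1553, 0.1683]
ee_rot: [3.14, 0.0, 2.907]
contact_force: [-0.8, -0.4, 0.4]
gripper_width: 0.998
grasp_force: 0.0
```

```bash
python3 - <<'E'
from h import *
s=robot.read_state();im,d,P,*_=cam("wrist"); save(im,"w2")
print(s["ee_pos"],s["ee_rot"])
g=(.630,.154);print("jar",fit(P,g,.0275,.015,.055,.04));c=fit(P,g,.0275,.015,.055,.04)[0]
Q=P.reshape(-1,3);Q=Q[np.isfinite(Q[:,0])];m=(np.hypot(*(Q[:,:2]-c).T)<.035)&(Q[:,2]>.072)
T=R.from_euler("xyz",s["ee_rot"]).as_matrix();L=(Q[m]-s["ee_pos"])@T
print("handles tool",np.percentile(L,[1,99],axis=0).round(4).tolist(), Q[m][:,2].max())
print("tool delta",tool([*(c-s["ee_pos"][:2]),0]))
E
```

```text
[0.63053675 0.15529836 0.16829369] [3.14004433e+00 1.96068518e-04 2.90680787e+00]
jar (array([0.6295, 0.1539]), 1512, 0.0007)
handles tool [[-0.016, -0.032, -0.0887], [0.0224, 0.029, 0.0932]] 0.25811459463752373
tool delta [ 0.009 -0.02  -0.   ]
```

View pics/w2.png

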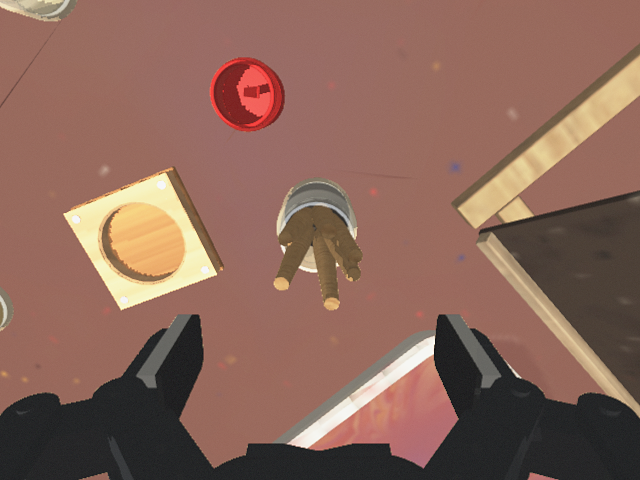

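The wrist picture shows the brush jar midway between the fingers at (315,235), with its handles up to about (333,303). It's well centred, so I go down beside it.

Request:
step_arm(
  moves=[
    {"gripper": 1,"linear": [0.01,-0.02,0.4],"turn": 0},
    {"gripper": 1,"linear": [0.01,-0.02,0.8],"turn": 0},
    {"gripper": 1,"linear": [0.01,-0.02,0.8],"turn": 0},
  ],
)

```text
time: 4.1
ee_pos: [0.6264, 0.1526, 0.099]
ee_rot: [-3.139, -0.006, 2.906]
contact_force: [-0.4, 0.8, -0.7]
gripper_width: 1.0
grasp_force: 0.0
```

Request:
step_arm(
  moves=[
    {"gripper": 1,"linear": [0,0,0.2],"turn": 0},
    {"gripper": 1,"linear": [0,0,0.4],"turn": 0},
    {"gripper": 1,"linear": [0,0,0.55],"turn": 0},
    {"gripper": 1,"linear": [0,0,0.63],"turn": 0},
    {"gripper": 1,"linear": [0,0,0.63],"turn": 0},
    {"gripper": 1,"linear": [0,0,0.63],"turn": 0},
  ],
)

```text
time: 4.6
ee_pos: [0.6303, 0.1522, 0.0539]
ee_rot: [3.141, 0.001, 2.905]
contact_force: [0.6, -0.2, -0.2]
gripper_width: 1.003
grasp_force: 0.0
```

Request:
step_arm(
  moves=[
    {"gripper": 1,"linear": [0,0,0.04],"turn": 0},
    {"gripper": 1,"linear": [0,0,0.05],"turn": 0},
    {"gripper": 0.7,"linear": [0,0,0.05],"turn": 0},
    {"gripper": 0.3,"linear": [0,0,0.05],"turn": 0},
    {"gripper": 0.3,"linear": [0,0,0.05],"turn": 0},
    {"gripper": 0.3,"linear": [0,0,0.05],"turn": 0},
    {"gripper": 0.3,"linear": [0,0,0.05],"turn": 0},
    {"gripper": 0.3,"linear": [0,0,0.05],"turn": 0},
    {"gripper": 0.3,"linear": [0,0,0.05],"turn": 0},
    {"gripper": 0.3,"linear": [0,0,0.05],"turn": 0},
    {"gripper": 0.3,"linear": [0,0,0.05],"turn": 0},
    {"gripper": 0.3,"linear": [0,0,0.05],"turn": 0},
  ],
)

```text
time: 5.6
ee_pos: [0.6308, 0.1532, 0.0504]
ee_rot: [3.139, 0.001, 2.906]
contact_force: [-1.3, 2.2, 7.0]
gripper_width: 0.55
grasp_force: 58.3
```

Request:
step_arm(
  moves=[
    {"gripper": 0.3,"linear": [0,0,-0.05],"turn": 0},
    {"gripper": 0.3,"linear": [0,0,-0.1],"turn": 0},
    {"gripper": 0.3,"linear": [0,0,-0.2],"turn": 0},
    {"gripper": 0.3,"linear": [0,0,-0.3],"turn": 0},
    {"gripper": 0.3,"linear": [0,0,-0.4],"turn": 0},
    {"gripper": 0.3,"linear": [0,0,-0.4],"turn": 0},
    {"gripper": 0.3,"linear": [0,0,-0.4],"turn": 0},
  ],
)

```text
time: 6.18
ee_pos: [0.6304, 0.152, 0.0816]
ee_rot: [3.141, 0.001, 2.905]
contact_force: [-0.7, 0.6, -3.5]
gripper_width: 0.546
grasp_force: 58.4
```

```bash
python3 - <<'E'
from h import *
im,d,P,*_=cam("side");im2,*_=cam("wrist")
a=cv2.resize(im[170:290,330:490],(640,480)); save(cv2.resize(np.hstack([a,im2]),(800,300)),"g1")
E
```

```text
(no output)
```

View pics/g1.png

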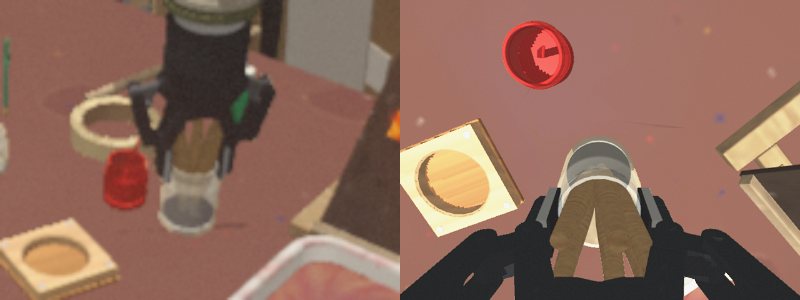

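The left half of the picture shows the brush jar held upright at the neck and clear of the table. The right half shows the jar at (600,190), symmetric between the pads. I carry it to the tape.

Request:
step_arm(
  moves=[
    {"gripper": 0.3,"linear": [0,0,-0.15],"turn": 0},
    {"gripper": 0.3,"linear": [0,0,-0.4],"turn": 0},
    {"gripper": 0.3,"linear": [0,0,-0.7],"turn": 0},
    {"gripper": 0.3,"linear": [0,0,-1],"turn": 0},
    {"gripper": 0.3,"linear": [0.1,0,-1],"turn": 0},
    {"gripper": 0.3,"linear": [0.3,-0.03,-1],"turn": 0},
    {"gripper": 0.3,"linear": [0.6,-0.06,-1],"turn": 0},
    {"gripper": 0.3,"linear": [0.9,-0.1,-1],"turn": 0},
  ],
)

```text
time: 6.95
ee_pos: [0.5571, 0.1608, 0.1607]
ee_rot: [-3.141, -0.0, 2.904]
contact_force: [0.1, -0.8, -2.1]
gripper_width: 0.546
grasp_force: 58.6
```

Request:
step_arm(
  moves=[
    {"gripper": 0.3,"linear": [0.3,-0.03,0],"turn": 0},
    {"gripper": 0.3,"linear": [0.6,-0.06,0],"turn": 0},
    {"gripper": 0.3,"linear": [0.9,-0.1,0],"turn": 0},
  ],
)

```text
time: 7.2
ee_pos: [0.4847, 0.1702, 0.1608]
ee_rot: [-3.142, -0.0, 2.905]
contact_force: [0.7, 0.4, -1.9]
gripper_width: 0.546
grasp_force: 58.6
```

Request:
step_arm(
  moves=[
    {"gripper": 0.3,"linear": [0.3,-0.03,0],"turn": 0},
    {"gripper": 0.3,"linear": [0.6,-0.06,0],"turn": 0},
    {"gripper": 0.3,"linear": [0.8,-0.09,0],"turn": 0},
    {"gripper": 0.3,"linear": [0.88,-0.1,0],"turn": 0},
    {"gripper": 0.3,"linear": [0.88,-0.1,0],"turn": 0},
    {"gripper": 0.3,"linear": [0.88,-0.1,0],"turn": 0},
  ],
)

```text
time: 7.7
ee_pos: [0.4165, 0.1788, 0.1612]
ee_rot: [3.141, 0.001, 2.905]
contact_force: [0.5, 0.1, -1.7]
gripper_width: 0.544
grasp_force: 58.2
```

```bash
cat > tape.py <<'E'
from h import *
import sys
s=robot.read_state();im,d,P,*_=cam("wrist"); save(im,sys.argv[1])
print(s["ee_pos"],s["grasp_force"])
Q=P.reshape(-1,3);Q=Q[np.isfinite(Q[:,0])]
g=np.array([.416,.178])
for _ in range(3):
    D=np.hypot(*(Q[:,:2]-g).T);m=(Q[:,2]>.018)&(Q[:,2]<.029)&(D>.034)&(D<.056)
    g=least_squares(lambda c:np.clip(abs(np.hypot(*(Q[m][:,:2]-c).T)-.04375)-.0055,0,1),g,loss="soft_l1",f_scale=.002).x
print("tape",g,m.sum())
z0=s["ee_pos"][2]-.05
j=fit(P,s["ee_pos"][:2],.0275,z0+.01,z0+.05,.036);print("jar",j)
m=(np.hypot(*(Q[:,:2]-j[0]).T)<.033)&(abs(Q[:,2]-z0)<.03); print("low z",np.percentile(Q[m][:,2],[1,3,10])-z0)
print("tool",tool([*(g-s["ee_pos"][:2]),0]),tool([*(g-j[0]),0]))
E
python3 tape.py w3
```

```text
[0.41649934 0.17882366 0.1612463 ] 58.230465421784174
tape [0.42739044 0.16780854] 4336
jar (array([0.4151, 0.1785]), 3341, 0.0002)
low z [0.00389182 0.00480917 0.0071657 ]
tool [-0.165 -0.102  0.   ] [-0.181 -0.094  0.   ]
```

View pics/w3.png

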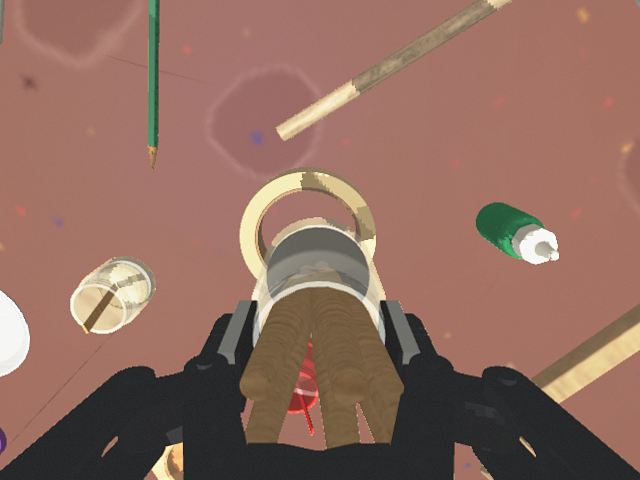

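The wrist picture shows the jar hanging upright over the tape. The tape's outer edge spans columns 240 to 376, so its centre is near column 308. The tape fit is doubtful because part of it is seen through glass, so I'm redoing it on the ring from all the views.

```bash
python3 - <<'E'
from h import *
im,d,P,E,f,c=cam("wrist")
def go(Q,n,up=True):
    Q=Q.reshape(-1,3);Q=Q[np.isfinite(Q[:,0])];m=(Q[:,2]>.019)&(Q[:,2]<.030)&(np.hypot(*(Q[:,:2]-(.417,.18)).T)<.07)
    Q=Q[m][:,:2]
    a=cv2.minEnclosingCircle(Q.astype("f4")*1000)
    # outer-edge per angle bin, fixed R=.05
    g=np.array([.417,.18])
    for _ in range(5):
        an=(np.degrees(np.arctan2(*(Q-g).T[::-1]))//10).astype(int);D=np.hypot(*(Q-g).T)
        o=np.array([Q[an==k][np.argsort(D[an==k])[int(.97*(an==k).sum())]] for k in np.unique(an) if (an==k).sum()>8])
        g=least_squares(lambda x:np.hypot(*(o-x).T)-.05,g,loss="soft_l1",f_scale=.001).x
    print(n,len(Q),a,g.round(4),len(o),np.round(np.hypot(*(o-g).T)-.05,3))
for n in["scene","side"]: go(np.load(n+"P.npy"),n)
W=P.copy();W[240:]=np.nan;W[:,:225]=np.nan;W[:,395:]=np.nan
go(W,"wrist")
E
```

```text
scene 565 ((428.54058837890625, 167.52996826171875), 52.85039520263672) [0.4288 0.1662] 36 [-0.001 -0.     0.001  0.001 -0.    -0.     0.002  0.001  0.001  0.
  0.001 -0.001  0.001 -0.001 -0.    -0.001 -0.    -0.001  0.001  0.002
 -0.001  0.002 -0.    -0.002  0.004  0.001  0.001  0.001  0.002  0.001
 -0.    -0.    -0.001 -0.    -0.    -0.   ]
side 361 ((428.3247375488281, 168.43385314941406), 54.22426986694336) [0.4283 0.1655] 28 [ 0.001  0.002 -0.     0.    -0.001 -0.001  0.001  0.001  0.001 -0.001
  0.001  0.001  0.002  0.002  0.001  0.004  0.002  0.003 -0.001 -0.
 -0.     0.001  0.     0.     0.005  0.006  0.003  0.002]
wrist 3619 ((426.7251892089844, 167.7183837890625), 49.89665603637695) [0.4275 0.1675] 19 [ 0.  0.  0. -0. -0. -0. -0. -0. -0. -0. -0. -0. -0.  0.  0.  0.  0.  0.
  0.]
```

The tape is at (0.4275, 0.167), and all three views agree. I correct and lower.

Request:
step_arm(
  moves=[
    {"gripper": 0.3,"linear": [-0.09,-0.05,0],"turn": 0},
    {"gripper": 0.3,"linear": [-0.18,-0.09,0],"turn": 0},
    {"gripper": 0.3,"linear": [-0.18,-0.09,0.2],"turn": 0},
    {"gripper": 0.3,"linear": [-0.18,-0.09,0.4],"turn": 0},
    {"gripper": 0.3,"linear": [-0.18,-0.09,0.6],"turn": 0},
    {"gripper": 0.3,"linear": [-0.18,-0.09,0.8],"turn": 0},
    {"gripper": 0.3,"linear": [-0.18,-0.09,0.9],"turn": 0},
    {"gripper": 0.3,"linear": [-0.18,-0.09,0.9],"turn": 0},
  ],
)

```text
time: 8.47
ee_pos: [0.428, 0.1672, 0.0873]
ee_rot: [-3.139, -0.002, 2.904]
contact_force: [-0.2, 0.4, -1.5]
gripper_width: 0.55
grasp_force: 58.5
```

Request:
step_arm(
  moves=[
    {"gripper": 0.3,"linear": [0,0,0.1],"turn": 0},
    {"gripper": 0.3,"linear": [0,0,0.2],"turn": 0},
    {"gripper": 0.3,"linear": [0,0,0.3],"turn": 0},
    {"gripper": 0.3,"linear": [0,0,0.4],"turn": 0},
    {"gripper": 0.3,"linear": [0,0,0.44],"turn": 0},
    {"gripper": 0.3,"linear": [0,0,0.45],"turn": 0},
    {"gripper": 0.3,"linear": [0,0,0.45],"turn": 0},
  ],
)

```text
time: 9.05
ee_pos: [0.4282, 0.1684, 0.0527]
ee_rot: [-3.141, -0.0, 2.905]
contact_force: [0.8, 0.2, -2.7]
gripper_width: 0.548
grasp_force: 58.5
```

Request:
step_arm(
  moves=[
    {"gripper": 0.3,"linear": [0,0,0.01],"turn": 0},
    {"gripper": 0.3,"linear": [0,0,0.02],"turn": 0},
    {"gripper": 0.3,"linear": [0,0,0.025],"turn": 0},
    {"gripper": 0.3,"linear": [0,0,0.025],"turn": 0},
  ],
)

```text
time: 9.38
ee_pos: [0.4283, 0.1686, 0.051]
ee_rot: [3.141, 0.0, 2.905]
contact_force: [0.1, -0.5, -2.4]
gripper_width: 0.544
grasp_force: 58.5
```

Request:
step_arm(
  moves=[
    {"gripper": 0.3,"linear": [0,0,0.01],"turn": 0},
    {"gripper": 0.3,"linear": [0,0,0.02],"turn": 0},
    {"gripper": 0.3,"linear": [0,0,0.025],"turn": 0},
    {"gripper": 0.3,"linear": [0,0,0.025],"turn": 0},
  ],
)

```text
time: 9.72
ee_pos: [0.4289, 0.1686, 0.0503]
ee_rot: [3.141, 0.0, 2.905]
contact_force: [-7.0, -3.7, 18.7]
gripper_width: 0.55
grasp_force: 63.0
```

Contact felt, so the jar is standing. I release and rise.

Request:
step_arm(
  moves=[
    {"gripper": 0.3,"linear": [0,0,-0.01],"turn": 0},
    {"gripper": 0.65,"linear": [0,0,-0.01],"turn": 0},
    {"gripper": 0.75,"linear": [0,0,-0.01],"turn": 0},
    {"gripper": 1,"linear": [0,0,-0.01],"turn": 0},
    {"gripper": 1,"linear": [0,0,-0.01],"turn": 0},
    {"gripper": 1,"linear": [0,0,-0.01],"turn": 0},
    {"gripper": 1,"linear": [0,0,-0.2],"turn": 0},
    {"gripper": 1,"linear": [0,0,-0.5],"turn": 0},
    {"gripper": 1,"linear": [0,0,-0.99],"turn": 0},
    {"gripper": 1,"linear": [0,0,-0.99],"turn": 0},
  ],
)

```text
time: 10.55
ee_pos: [0.4312, 0.1698, 0.1339]
ee_rot: [3.136, 0.006, 2.904]
contact_force: [1.7, 1.1, 1.0]
gripper_width: 0.997
grasp_force: 0.0
```

Request:
step_arm(
  moves=[
    {"gripper": 1,"linear": [0,0,-0.5],"turn": 0},
    {"gripper": 1,"linear": [0,0,-0.8],"turn": 0},
    {"gripper": 1,"linear": [0,0,-0.8],"turn": 0},
    {"gripper": 1,"linear": [0,0,-0.8],"turn": 0},
  ],
)

```text
time: 10.88
ee_pos: [0.429, 0.1689, 0.1933]
ee_rot: [3.139, 0.002, 2.905]
contact_force: [-0.3, 0.3, -0.0]
gripper_width: 0.997
grasp_force: 0.0
```

```bash
python3 - <<'E'
from h import *
s=robot.read_state();im,d,P,*_=cam("wrist"); save(im,"w4")
print(s["ee_pos"],s["ee_rot"])
j=fit(P,(.428,.167),.0275,.028,.055,.04);print("brush",j)
Q=P.reshape(-1,3)
print("stir",fit(P,(.435,.0145),.023,.012,.046,.036))
Q=Q[np.isfinite(Q[:,0])&(Q[:,2]>.02)&(Q[:,2]<.029)][:,:2];D=np.hypot(*(Q-(.428,.167)).T);Q=Q[(D>.034)&(D<.06)]
print(cv2.minEnclosingCircle(Q.astype("f4")))
E
```

```text
[0.42903397 0.16893621 0.19328873] [3.13900076e+00 1.87143518e-03 2.90485289e+00]
brush (array([0.4272, 0.1683]), 981, 0.0009)
stir (array([0.4345, 0.0149]), 2542, 0.0017)
((0.42715945839881897, 0.16744880378246307), 0.05013194680213928)
```

View pics/w4.png

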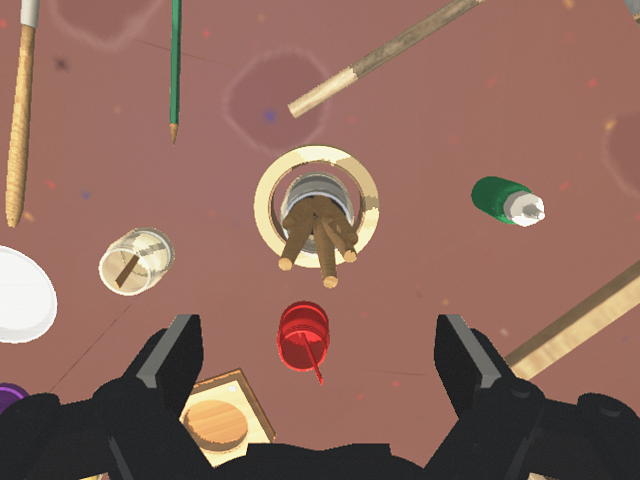

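Brush jar is standing concentric in the tape at (316,205), within about 1 mm. Next, the clear stirring jar at (136,262).

Request:
step_arm(
  moves=[
    {"gripper": 1,"linear": [-0.26,-0.93,0],"turn": 0},
    {"gripper": 1,"linear": [-0.26,-0.93,0],"turn": 0},
    {"gripper": 1,"linear": [-0.26,-0.93,0],"turn": 0},
  ],
)

```text
time: 11.18
ee_pos: [0.4307, 0.0847, 0.1908]
ee_rot: [-3.139, -0.001, 2.898]
contact_force: [0.7, -0.8, 0.1]
gripper_width: 0.996
grasp_force: 0.0
```

Request:
step_arm(
  moves=[
    {"gripper": 1,"linear": [-0.26,-0.93,0],"turn": 0},
    {"gripper": 1,"linear": [-0.26,-0.93,0.3],"turn": 0},
    {"gripper": 1,"linear": [-0.26,-0.93,0.7],"turn": 0},
    {"gripper": 1,"linear": [-0.26,-0.93,0.7],"turn": 0},
    {"gripper": 1,"linear": [-0.26,-0.93,0.7],"turn": 0},
  ],
)

```text
time: 11.6
ee_pos: [0.4323, 0.0139, 0.1348]
ee_rot: [-3.139, -0.004, 2.904]
contact_force: [0.1, 1.0, -0.3]
gripper_width: 1.004
grasp_force: 0.0
```

```bash
python3 - <<'E'
from h import *
s=robot.read_state();im,d,P,*_=cam("wrist"); save(im,"w5")
print(s["ee_pos"],s["ee_rot"])
j=fit(P,(.4345,.0149),.023,.012,.046,.034);print("stir",j)
j2=fit(P,(.4345,.0149),.023,.046,.055,.034);print("rim",j2)
print(tool([*(j[0]-s["ee_pos"][:2]),0]))
Q=P.reshape(-1,3);Q=Q[(np.hypot(*(Q[:,:2]-j[0]).T)<.045)&(Q[:,2]>.06)&(Q[:,2]<.1)]
L=(Q-s["ee_pos"])@R.from_euler("xyz",s["ee_rot"]).as_matrix();print("stick tool",L.min(0),L.max(0),Q[:,2].max())
E
```

```text
[0.43228333 0.01390283 0.13476761] [-3.13908937 -0.00368251  2.90422319]
stir (array([0.4326, 0.0155]), 3177, 0.0031)
rim (array([0.4374, 0.0142]), 1003, 0.0039)
[ 0.001  0.02  -0.   ]
stick tool [-8.29081767e-05  5.82723088e-03  4.43076033e-02] [0.00791909 0.01523329 0.07433467] 0.0904485735559932
```

View pics/w5.png

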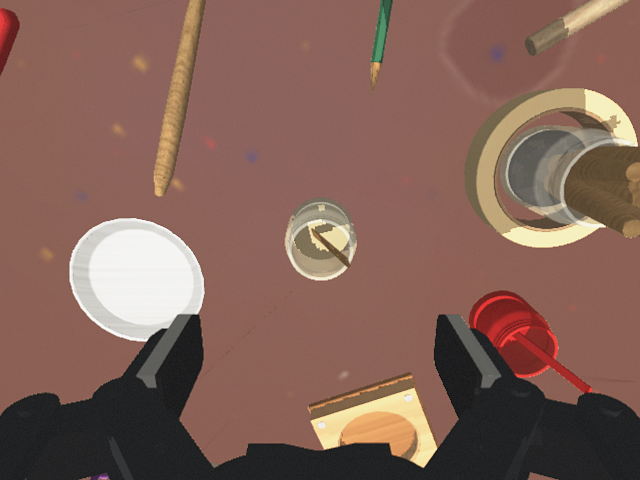

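The wrist picture shows the clear glass jar with the wooden stick between the fingers at (321,245). The red one stays well off at (513,335). I go down and grip.

Request:
step_arm(
  moves=[
    {"gripper": 1,"linear": [-0.02,0.02,0.4],"turn": 0},
    {"gripper": 1,"linear": [-0.02,0.02,0.8],"turn": 0},
    {"gripper": 1,"linear": [-0.02,0.02,0.8],"turn": 0},
  ],
)

```text
time: 11.9
ee_pos: [0.4335, 0.0161, 0.0691]
ee_rot: [-3.139, -0.005, 2.907]
contact_force: [-1.7, -0.1, -0.5]
gripper_width: 1.005
grasp_force: 0.0
```

Request:
step_arm(
  moves=[
    {"gripper": 1,"linear": [0,0,0.3],"turn": 0},
    {"gripper": 1,"linear": [0,0,0.5],"turn": 0},
    {"gripper": 1,"linear": [0,0,0.6],"turn": 0},
    {"gripper": 1,"linear": [0,0,0.64],"turn": 0},
    {"gripper": 1,"linear": [0,0,0.64],"turn": 0},
    {"gripper": 1,"linear": [0,0,0.64],"turn": 0},
  ],
)

```text
time: 12.4
ee_pos: [0.4366, 0.0157, 0.0222]
ee_rot: [3.141, 0.001, 2.905]
contact_force: [0.0, -0.3, -0.4]
gripper_width: 0.996
grasp_force: 0.0
```

Request:
step_arm(
  moves=[
    {"gripper": 0.8,"linear": [0,0,0],"turn": 0},
    {"gripper": 0.6,"linear": [0,0,0],"turn": 0},
    {"gripper": 0.3,"linear": [0,0,0],"turn": 0},
    {"gripper": 0.3,"linear": [0,0,0],"turn": 0},
    {"gripper": 0.3,"linear": [0,0,0],"turn": 0},
    {"gripper": 0.3,"linear": [0,0,0],"turn": 0},
    {"gripper": 0.3,"linear": [0,0,0],"turn": 0},
    {"gripper": 0.3,"linear": [0,0,0],"turn": 0},
    {"gripper": 0.3,"linear": [0,0,0],"turn": 0},
  ],
)

```text
time: 13.15
ee_pos: [0.4361, 0.0154, 0.0218]
ee_rot: [3.141, 0.0, 2.905]
contact_force: [-5.1, -0.3, 15.0]
gripper_width: 0.507
grasp_force: 59.1
```

Request:
step_arm(
  moves=[
    {"gripper": 0.3,"linear": [0,0,-0.05],"turn": 0},
    {"gripper": 0.3,"linear": [0,0,-0.2],"turn": 0},
    {"gripper": 0.3,"linear": [0,0,-0.45],"turn": 0},
    {"gripper": 0.3,"linear": [0,0,-0.75],"turn": 0},
    {"gripper": 0.3,"linear": [0,0,-1],"turn": 0},
    {"gripper": 0.3,"linear": [0,0,-1],"turn": 0},
  ],
)

```text
time: 13.65
ee_pos: [0.4377, 0.0155, 0.1043]
ee_rot: [3.138, 0.004, 2.904]
contact_force: [1.0, -0.0, -1.1]
gripper_width: 0.502
grasp_force: 61.5
```

Request:
step_arm(
  moves=[
    {"gripper": 0.3,"linear": [-0.15,0.04,-0.1],"turn": 0},
    {"gripper": 0.3,"linear": [-0.45,0.11,-0.2],"turn": 0},
    {"gripper": 0.3,"linear": [-0.75,0.18,-0.3],"turn": 0},
  ],
)

```text
time: 13.9
ee_pos: [0.4975, 0.0154, 0.1248]
ee_rot: [3.141, -0.001, 2.905]
contact_force: [0.0, -0.5, -0.9]
gripper_width: 0.508
grasp_force: 61.5
```

Request:
step_arm(
  moves=[
    {"gripper": 0.3,"linear": [-0.3,0.07,0],"turn": 0},
    {"gripper": 0.3,"linear": [-0.6,0.15,0],"turn": 0},
    {"gripper": 0.3,"linear": [-0.75,0.18,0],"turn": 0},
  ],
)

```text
time: 14.15
ee_pos: [0.5611, 0.0155, 0.124]
ee_rot: [-3.141, 0.0, 2.906]
contact_force: [-0.2, 0.7, -1.6]
gripper_width: 0.506
grasp_force: 61.5
```

Request:
step_arm(
  moves=[
    {"gripper": 0.3,"linear": [-0.3,0.07,0],"turn": 0},
    {"gripper": 0.3,"linear": [-0.6,0.15,0],"turn": 0},
    {"gripper": 0.3,"linear": [-0.75,0.18,0],"turn": 0},
    {"gripper": 0.3,"linear": [-0.75,0.18,0],"turn": 0},
    {"gripper": 0.3,"linear": [-0.75,0.18,0],"turn": 0},
    {"gripper": 0.3,"linear": [-0.75,0.18,0],"turn": 0},
  ],
)

```text
time: 14.65
ee_pos: [0.6198, 0.0148, 0.1242]
ee_rot: [-3.141, -0.001, 2.904]
contact_force: [-0.1, 0.4, -0.6]
gripper_width: 0.508
grasp_force: 61.5
```

```bash
python3 - <<'E'
from h import *
s=robot.read_state();im,d,P,E,f,c=cam("wrist"); save(im,"w6")
print(s["ee_pos"],s["ee_rot"],s["grasp_force"])
z0=s["ee_pos"][2]-.0218
for a,b in((.012,.02),(.02,.03),(.03,.045)): print("jar",fit(P,s["ee_pos"][:2],.023,z0+a,z0+b,.027))
Q=P.reshape(-1,3);m=(abs(Q[:,0]-.6207)<.08)&(abs(Q[:,1]-.016)<.08)&(Q[:,2]>.012)&(Q[:,2]<.024)
r=cv2.minAreaRect(Q[m][:,:2].astype("f4")*1000);print("block",r,m.sum())
Q2=np.concatenate([np.load("sceneP.npy").reshape(-1,3),np.load("sideP.npy").reshape(-1,3)])
# well floor points
for q,n in((Q,"w"),(Q2,"ss")):
    m=(np.hypot(q[:,0]-.6207,q[:,1]-.016)<.05)&(q[:,2]>.002)&(q[:,2]<.011);print(n,m.sum(),cv2.minEnclosingCircle(q[m][:,:2].astype("f4")*1000))
np.save("w6P.npy",P)
E
```

```text
[0.61980898 0.01476321 0.12415376] [-3.14106626e+00 -1.40244263e-03  2.90440916e+00] 61.46280576183926
jar (array([0.614, 0.015]), 3056, 0.003)
jar (array([0.6172, 0.0149]), 2504, 0.0013)
jar (array([0.619 , 0.0145]), 5700, 0.0022)
block ((619.705078125, 17.922119140625), (86.71673583984375, 86.25433349609375), 7.665243625640869) 7639
w 5777 ((620.5157470703125, 15.995850563049316), 49.891822814941406)
ss 815 ((620.7195434570312, 15.969552040100098), 49.94184875488281)
```

View pics/w6.png

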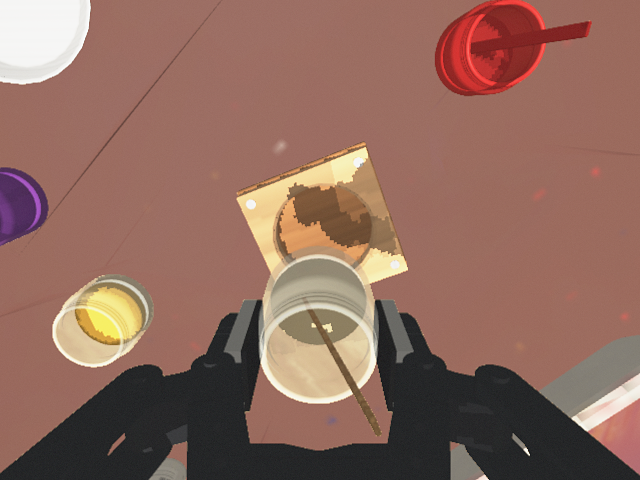

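The wrist picture shows the held jar at (318,325), with the block's well behind it at (323,230). The colour jar is at (105,315). I check its pose from the fixed cameras before lowering.

```bash
python3 - <<'E'
from h import *
s=robot.read_state();z0=s["ee_pos"][2]-.0218
L=[cam(n)[2].reshape(-1,3) for n in("scene","side")];Q=np.concatenate(L)
for a,b in((0,.012),(.012,.024),(.024,.04)): print([fit(q,s["ee_pos"][:2],.023,z0+a,z0+b,.032) for q in (*L,Q)])
def rect(q,lo,hi):
    # square side .09 fit by outline distance
    m=(abs(q[:,0]-.6207)<.075)&(abs(q[:,1]-.016)<.075)&(q[:,2]>lo)&(q[:,2]<hi);p=q[m][:,:2]
    h=cv2.convexHull(p.astype("f4"))[:,0]
    f=lambda v:(lambda t:abs(np.abs(t).max(1)-.045))((h-v[:2])@np.array([[np.cos(v[2]),-np.sin(v[2])],[np.sin(v[2]),np.cos(v[2])]]))
    r=least_squares(f,[.62,.017,.135],loss="soft_l1",f_scale=.001);return r.x.round(4),np.median(r.fun).round(4)
for q in (*[np.load(n+"P.npy").reshape(-1,3) for n in("scene","side","w6")],): print(rect(q,.014,.023))
E
```

```text
[(array([0.6208, 0.0146]), 60, 0.001), (array([0.6184, 0.0139]), 63, 0.0011), (array([0.6195, 0.0147]), 123, 0.0013)]
[(array([0.6208, 0.0142]), 88, 0.0008), (array([0.6188, 0.013 ]), 85, 0.001), (array([0.62 , 0.014]), 173, 0.0012)]
[(array([0.6216, 0.0111]), 123, 0.0018), (array([0.6196, 0.0129]), 202, 0.0021), (array([0.6203, 0.0126]), 325, 0.0021)]
(array([0.6217, 0.0184, 0.1188]), np.float64(0.0005))
(array([0.6201, 0.017 , 0.1236]), np.float64(0.001))
(array([0.6208, 0.0163, 0.1537]), np.float64(0.001))
```

Request:
step_arm(
  moves=[
    {"gripper": 0.3,"linear": [-0.01,0.04,0.1],"turn": 0},
    {"gripper": 0.3,"linear": [-0.01,0.04,0.3],"turn": 0},
    {"gripper": 0.3,"linear": [-0.01,0.04,0.5],"turn": 0},
    {"gripper": 0.3,"linear": [-0.01,0.04,0.7],"turn": 0},
    {"gripper": 0.3,"linear": [-0.01,0.04,0.8],"turn": 0},
    {"gripper": 0.3,"linear": [-0.01,0.04,0.8],"turn": 0},
  ],
)

```text
time: 15.3
ee_pos: [0.6209, 0.0182, 0.0587]
ee_rot: [-3.141, -0.003, 2.905]
contact_force: [-0.5, -0.1, -0.8]
gripper_width: 0.506
grasp_force: 61.4
```

Request:
step_arm(
  moves=[
    {"gripper": 0.3,"linear": [0,0,0.1],"turn": 0},
    {"gripper": 0.3,"linear": [0,0,0.2],"turn": 0},
    {"gripper": 0.3,"linear": [0,0,0.3],"turn": 0},
    {"gripper": 0.3,"linear": [0,0,0.35],"turn": 0},
    {"gripper": 0.3,"linear": [0,0,0.37],"turn": 0},
    {"gripper": 0.3,"linear": [0,0,0.37],"turn": 0},
    {"gripper": 0.3,"linear": [0,0,0.37],"turn": 0},
  ],
)

```text
time: 15.88
ee_pos: [0.6225, 0.0179, 0.0315]
ee_rot: [3.141, 0.0, 2.905]
contact_force: [0.6, -0.5, -1.5]
gripper_width: 0.505
grasp_force: 61.5
```

Request:
step_arm(
  moves=[
    {"gripper": 0.3,"linear": [0,0,0.01],"turn": 0},
    {"gripper": 0.3,"linear": [0,0,0.02],"turn": 0},
    {"gripper": 0.3,"linear": [0,0,0.025],"turn": 0},
    {"gripper": 0.3,"linear": [0,0,0.025],"turn": 0},
  ],
)

```text
time: 16.22
ee_pos: [0.6224, 0.018, 0.0293]
ee_rot: [3.141, 0.0, 2.905]
contact_force: [-1.3, 0.2, -2.3]
gripper_width: 0.507
grasp_force: 61.5
```

Expected touch-down is at TCP z ≈ 0.028.

Request:
step_arm(
  moves=[
    {"gripper": 0.3,"linear": [0,0,0.01],"turn": 0},
    {"gripper": 0.3,"linear": [0,0,0.015],"turn": 0},
    {"gripper": 0.3,"linear": [0,0,0.02],"turn": 0},
    {"gripper": 0.3,"linear": [0,0,0.02],"turn": 0},
  ],
)

```text
time: 16.55
ee_pos: [0.6224, 0.0179, 0.0281]
ee_rot: [3.141, -0.0, 2.905]
contact_force: [-3.7, 0.3, 4.1]
gripper_width: 0.505
grasp_force: 62.0
```

Request:
step_arm(
  moves=[
    {"gripper": 0.3,"linear": [0,0,0.005],"turn": 0},
    {"gripper": 0.6,"linear": [0,0,0],"turn": 0},
    {"gripper": 0.7,"linear": [0,0,0],"turn": 0},
    {"gripper": 1,"linear": [0,0,0],"turn": 0},
    {"gripper": 1,"linear": [0,0,0],"turn": 0},
    {"gripper": 1,"linear": [0,0,0],"turn": 0},
    {"gripper": 1,"linear": [0,0,-0.2],"turn": 0},
    {"gripper": 1,"linear": [0,0,-0.6],"turn": 0},
    {"gripper": 1,"linear": [0,0,-1],"turn": 0},
    {"gripper": 1,"linear": [0,0,-1],"turn": 0},
  ],
)

```text
time: 17.38
ee_pos: [0.6256, 0.0176, 0.1139]
ee_rot: [3.138, 0.008, 2.904]
contact_force: [1.8, -0.3, -0.1]
gripper_width: 1.0
grasp_force: 0.0
```

Request:
step_arm(
  moves=[
    {"gripper": 1,"linear": [0,0,-0.4],"turn": 0},
    {"gripper": 1,"linear": [0,0,-0.7],"turn": 0},
    {"gripper": 1,"linear": [0,0,-0.7],"turn": 0},
    {"gripper": 1,"linear": [0,0,-0.7],"turn": 0},
  ],
)

```text
time: 17.72
ee_pos: [0.6232, 0.0179, 0.1649]
ee_rot: [3.14, 0.003, 2.905]
contact_force: [-1.0, -0.1, 0.5]
gripper_width: 0.997
grasp_force: 0.0
```

```bash
python3 - <<'E'
from h import *
s=robot.read_state();im,d,P,E,f,c=cam("wrist"); save(im,"w7")
print(s["ee_pos"],s["ee_rot"])
print("stir",fit(P,(.622,.018),.023,.02,.05,.03))
j=fit(P,(.6439,-.1419),.026,.01,.042,.038);print("colour",j)
print(tool([*(j[0]-s["ee_pos"][:2]),0]))
E
```

```text
[0.62322382 0.01793103 0.16491032] [3.14022666e+00 2.52668633e-03 2.90478222e+00]
stir (array([0.6212, 0.018 ]), 1461, 0.0019)
colour (array([ 0.6416, -0.1395]), 3909, 0.0026)
[-6.850e-01 -1.859e+00 -1.000e-03]
```

View pics/w7.png

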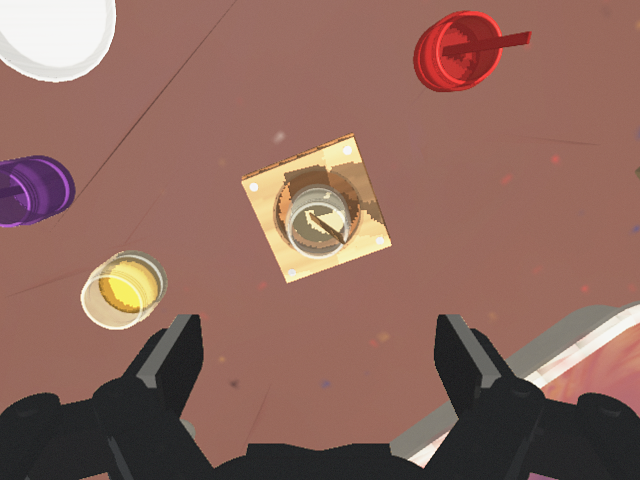

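The stirring jar is in the well at (317,220), about 1 mm off centre. I go to the colour jar at (123,288).

Request:
step_arm(
  moves=[
    {"gripper": 1,"linear": [-0.36,-0.94,0],"turn": 0},
    {"gripper": 1,"linear": [-0.36,-0.94,0],"turn": 0},
    {"gripper": 1,"linear": [-0.36,-0.94,0],"turn": 0},
  ],
)

```text
time: 18.02
ee_pos: [0.6314, -0.0716, 0.1627]
ee_rot: [-3.137, -0.0, 2.895]
contact_force: [0.3, -2.5, 0.7]
gripper_width: 0.999
grasp_force: 0.0
```

Request:
step_arm(
  moves=[
    {"gripper": 1,"linear": [-0.36,-0.93,0],"turn": 0},
    {"gripper": 1,"linear": [-0.36,-0.93,0.3],"turn": 0},
    {"gripper": 1,"linear": [-0.36,-0.93,0.6],"turn": 0},
    {"gripper": 1,"linear": [-0.36,-0.93,0.6],"turn": 0},
    {"gripper": 1,"linear": [-0.36,-0.93,0.6],"turn": 0},
    {"gripper": 1,"linear": [-0.36,-0.93,0.6],"turn": 0},
  ],
)

```text
time: 18.52
ee_pos: [0.6435, -0.1399, 0.1158]
ee_rot: [3.141, -0.0, 2.906]
contact_force: [-0.2, 0.8, 0.1]
gripper_width: 0.995
grasp_force: 0.0
```

```bash
python3 - <<'E'
from h import *
s=robot.read_state();im,d,P,E,f,c=cam("wrist"); save(im,"w8")
print(s["ee_pos"],s["ee_rot"])
for z in((.01,.042),(.036,.05)):
    j=fit(P,(.643,-.141),.026,*z,.036);print("colour",j,tool([*(j[0]-s["ee_pos"][:2]),0]))
E
```

```text
[ 0.64350489 -0.13986354  0.11581949] [ 3.14111668e+00 -4.39921283e-04  2.90602987e+00]
colour (array([ 0.6385, -0.139 ]), 5063, 0.0053) [ 0.063 -0.004 -0.   ]
colour (array([ 0.6443, -0.142 ]), 1683, 0.0043) [-0.016 -0.024 -0.   ]
```

View pics/w8.png

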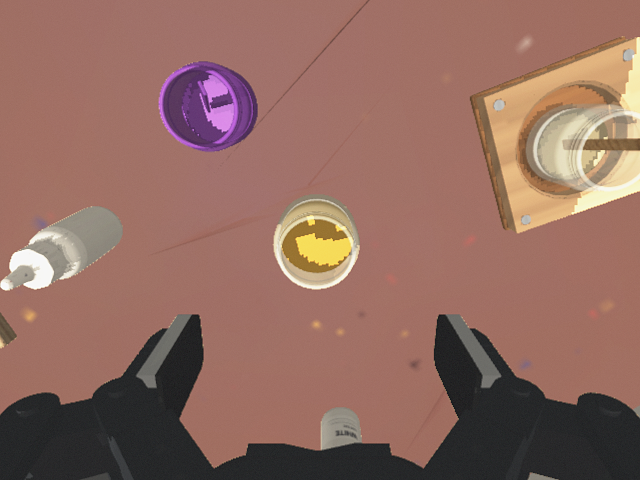

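The colour jar is centred at (317,243). A white bottle lies beyond the gripper at (341,430), so I check its clearance from the earlier side data before going down.

```bash
python3 - <<'E'
from h import *
P=np.load("sideP.npy");print(P[335:342:3,302:309:3].round(3).tolist())
for n in("scene","side"):
    q=np.load(n+"P.npy");g=P[338,305,:2]+(-.01,0);print(fit(q,g,.0155,.01,.06,.035))
E
```

```text
[[[0.811, -0.171, 0.042], [0.813, -0.165, 0.042], [0.817, -0.16, 0.044]], [[0.812, -0.171, 0.036], [0.816, -0.166, 0.038], [0.816, -0.16, 0.035]], [[0.813, -0.172, 0.028], [0.812, -0.165, 0.025], [0.816, -0.16, 0.027]]]
(array([ 0.8026, -0.1599]), 255, 0.0011)
(array([ 0.7993, -0.1615]), 293, 0.001)
```

Request:
step_arm(
  moves=[
    {"gripper": 1,"linear": [0,-0.01,0.4],"turn": 0},
    {"gripper": 1,"linear": [0,-0.01,0.8],"turn": 0},
    {"gripper": 1,"linear": [0,-0.01,0.8],"turn": 0},
  ],
)

```text
time: 18.82
ee_pos: [0.6407, -0.1393, 0.0472]
ee_rot: [3.141, -0.007, 2.907]
contact_force: [-1.1, 0.6, -0.7]
gripper_width: 0.999
grasp_force: 0.0
```

Request:
step_arm(
  moves=[
    {"gripper": 1,"linear": [0,0,0.2],"turn": 0},
    {"gripper": 1,"linear": [0,0,0.35],"turn": 0},
    {"gripper": 1,"linear": [0,0,0.43],"turn": 0},
    {"gripper": 1,"linear": [0,0,0.45],"turn": 0},
    {"gripper": 1,"linear": [0,0,0.45],"turn": 0},
    {"gripper": 1,"linear": [0,0,0.45],"turn": 0},
  ],
)

```text
time: 19.32
ee_pos: [0.6436, -0.1418, 0.0167]
ee_rot: [3.141, 0.001, 2.905]
contact_force: [0.4, 0.4, -0.0]
gripper_width: 0.997
grasp_force: 0.0
```

Request:
step_arm(
  moves=[
    {"gripper": 0.8,"linear": [0,0,0],"turn": 0},
    {"gripper": 0.6,"linear": [0,0,0],"turn": 0},
    {"gripper": 0.3,"linear": [0,0,0],"turn": 0},
    {"gripper": 0.3,"linear": [0,0,0],"turn": 0},
    {"gripper": 0.3,"linear": [0,0,0],"turn": 0},
    {"gripper": 0.3,"linear": [0,0,0],"turn": 0},
    {"gripper": 0.3,"linear": [0,0,0],"turn": 0},
    {"gripper": 0.3,"linear": [0,0,0],"turn": 0},
    {"gripper": 0.3,"linear": [0,0,0],"turn": 0},
  ],
)

```text
time: 20.07
ee_pos: [0.6436, -0.1419, 0.0167]
ee_rot: [3.141, 0.001, 2.905]
contact_force: [-1.2, -0.4, 5.6]
gripper_width: 0.579
grasp_force: 62.6
```

Request:
step_arm(
  moves=[
    {"gripper": 0.3,"linear": [0,0,-0.05],"turn": 0},
    {"gripper": 0.3,"linear": [0,0,-0.2],"turn": 0},
    {"gripper": 0.3,"linear": [0,0,-0.45],"turn": 0},
    {"gripper": 0.3,"linear": [0,0,-0.75],"turn": 0},
    {"gripper": 0.3,"linear": [0,0,-1],"turn": 0},
  ],
)

```text
time: 20.48
ee_pos: [0.6431, -0.142, 0.0979]
ee_rot: [-3.142, 0.001, 2.904]
contact_force: [0.4, 0.0, -1.1]
gripper_width: 0.575
grasp_force: 62.3
```

Request:
step_arm(
  moves=[
    {"gripper": 0.3,"linear": [0,0,-0.3],"turn": 0},
    {"gripper": 0.3,"linear": [0.05,0,-0.5],"turn": 0},
    {"gripper": 0.3,"linear": [0.25,-0.04,-0.6],"turn": 0},
    {"gripper": 0.3,"linear": [0.55,-0.09,-0.6],"turn": 0},
    {"gripper": 0.3,"linear": [0.84,-0.14,-0.6],"turn": 0},
  ],
)

```text
time: 20.9
ee_pos: [0.5743, -0.1371, 0.1445]
ee_rot: [3.141, 0.001, 2.905]
contact_force: [0.3, -0.4, -1.3]
gripper_width: 0.576
grasp_force: 62.3
```

Request:
step_arm(
  moves=[
    {"gripper": 0.3,"linear": [0.3,-0.05,0],"turn": 0},
    {"gripper": 0.3,"linear": [0.6,-0.1,0],"turn": 0},
    {"gripper": 0.3,"linear": [0.84,-0.14,0],"turn": 0},
  ],
)

```text
time: 21.15
ee_pos: [0.505, -0.132, 0.1437]
ee_rot: [3.141, -0.001, 2.904]
contact_force: [0.1, -0.2, -0.6]
gripper_width: 0.574
grasp_force: 62.3
```

Request:
step_arm(
  moves=[
    {"gripper": 0.3,"linear": [0.3,-0.05,0],"turn": 0},
    {"gripper": 0.3,"linear": [0.6,-0.09,0],"turn": 0},
    {"gripper": 0.3,"linear": [0.84,-0.13,0],"turn": 0},
    {"gripper": 0.3,"linear": [0.84,-0.13,0],"turn": 0},
    {"gripper": 0.3,"linear": [0.84,-0.13,0],"turn": 0},
    {"gripper": 0.3,"linear": [0.84,-0.13,0],"turn": 0},
  ],
)

```text
time: 21.65
ee_pos: [0.4399, -0.1263, 0.1442]
ee_rot: [3.141, 0.001, 2.905]
contact_force: [-0.3, -0.1, -1.7]
gripper_width: 0.576
grasp_force: 62.3
```

```bash
python3 - <<'E'
from h import *
s=robot.read_state();z0=s["ee_pos"][2]-.0167;print(s["ee_pos"],s["grasp_force"])
im,d,P,*_=cam("wrist");save(im,"w9")
L=[cam(n)[2].reshape(-1,3) for n in("scene","side")];Q=np.concatenate(L)
for a,b in((0,.014),(.014,.03)): print("jar",[fit(q,s["ee_pos"][:2],.026,z0+a,z0+b,.034) for q in (*L,Q,P)])
# dish rim: per-angle outermost points, R=.049
def rim(Q,g=np.array([.4395,-.126])):
    Q=Q.reshape(-1,3);Q=Q[(Q[:,2]>.007)&(Q[:,2]<.02)&(np.hypot(*(Q[:,:2]-g).T)<.065)][:,:2]
    for _ in range(5):
        an=(np.degrees(np.arctan2(*(Q-g).T[::-1]))//12).astype(int);D=np.hypot(*(Q-g).T)
        o=np.array([Q[an==k][np.argsort(D[an==k])[int(.95*(an==k).sum())]] for k in np.unique(an) if (an==k).sum()>4])
        g=least_squares(lambda x:np.hypot(*(o-x).T)-.049,g,loss="soft_l1",f_scale=.001).x
    return g.round(4),len(o),len(Q),np.median(abs(np.hypot(*(o-g).T)-.049)).round(4)
W=P.copy();W[260:]=np.nan
print("dish",rim(np.load("sceneP.npy")),rim(np.load("sideP.npy")),rim(W))
E
```

```text
[ 0.43992639 -0.12627321  0.14417872] 62.32751421546709
jar [(array([ 0.4415, -0.126 ]), 103, 0.0008), (array([ 0.4382, -0.1282]), 82, 0.0013), (array([ 0.4403, -0.1263]), 185, 0.0013), (array([ 0.4389, -0.1267]), 805, 0.0001)]
jar [(array([ 0.4417, -0.1291]), 196, 0.0014), (array([ 0.4392, -0.1279]), 176, 0.0016), (array([ 0.4402, -0.128 ]), 372, 0.0016), (array([ 0.433 , -0.1252]), 9559, 0.0045)]
dish (array([ 0.4428, -0.1242]), 30, 462, np.float64(0.0008)) (array([ 0.4406, -0.1253]), 19, 221, np.float64(0.0008)) (array([ 0.4417, -0.1243]), 22, 2766, np.float64(0.0007))
```

View pics/w9.png

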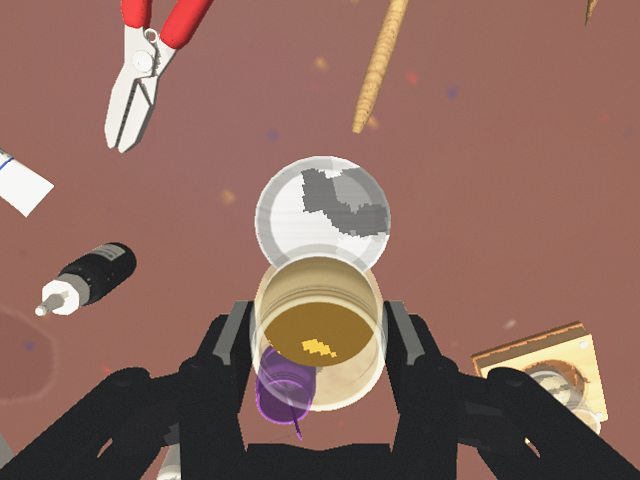

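The wrist picture shows the colour jar held at (320,330) and the dish at (323,220), with only 2 to 3 mm between them horizontally. I correct and lower.

Request:
step_arm(
  moves=[
    {"gripper": 0.3,"linear": [-0.01,0.03,0.1],"turn": 0},
    {"gripper": 0.3,"linear": [-0.01,0.03,0.3],"turn": 0},
    {"gripper": 0.3,"linear": [-0.01,0.03,0.5],"turn": 0},
    {"gripper": 0.3,"linear": [-0.01,0.03,0.7],"turn": 0},
    {"gripper": 0.3,"linear": [-0.01,0.03,0.9],"turn": 0},
    {"gripper": 0.3,"linear": [-0.01,0.03,0.9],"turn": 0},
  ],
)

```text
time: 22.3
ee_pos: [0.4389, -0.124, 0.0686]
ee_rot: [-3.14, -0.005, 2.905]
contact_force: [-0.7, 0.7, -1.0]
gripper_width: 0.572
grasp_force: 62.6
```

Request:
step_arm(
  moves=[
    {"gripper": 0.3,"linear": [0,0,0.2],"turn": 0},
    {"gripper": 0.3,"linear": [0,0,0.4],"turn": 0},
    {"gripper": 0.3,"linear": [0,0,0.52],"turn": 0},
    {"gripper": 0.3,"linear": [0,0,0.59],"turn": 0},
    {"gripper": 0.3,"linear": [0,0,0.61],"turn": 0},
    {"gripper": 0.3,"linear": [0,0,0.61],"turn": 0},
    {"gripper": 0.3,"linear": [0,0,0.61],"turn": 0},
  ],
)

```text
time: 22.88
ee_pos: [0.4412, -0.1243, 0.0235]
ee_rot: [3.141, 0.001, 2.905]
contact_force: [0.3, -0.4, -1.0]
gripper_width: 0.578
grasp_force: 62.6
```

Request:
step_arm(
  moves=[
    {"gripper": 0.3,"linear": [0,0,0.01],"turn": 0},
    {"gripper": 0.3,"linear": [0,0,0.02],"turn": 0},
    {"gripper": 0.3,"linear": [0,0,0.025],"turn": 0},
    {"gripper": 0.3,"linear": [0,0,0.025],"turn": 0},
  ],
)

```text
time: 23.22
ee_pos: [0.4408, -0.1242, 0.021]
ee_rot: [3.141, 0.0, 2.905]
contact_force: [-1.0, 0.1, -1.4]
gripper_width: 0.578
grasp_force: 62.6
```

Expected touch-down is at about 0.0197.

Request:
step_arm(
  moves=[
    {"gripper": 0.3,"linear": [0,0,0.01],"turn": 0},
    {"gripper": 0.3,"linear": [0,0,0.015],"turn": 0},
    {"gripper": 0.3,"linear": [0,0,0.02],"turn": 0},
    {"gripper": 0.3,"linear": [0,0,0.02],"turn": 0},
  ],
)

```text
time: 23.55
ee_pos: [0.4408, -0.1242, 0.0196]
ee_rot: [3.141, -0.0, 2.905]
contact_force: [-3.4, 0.4, 7.7]
gripper_width: 0.578
grasp_force: 63.4
```

Request:
step_arm(
  moves=[
    {"gripper": 0.3,"linear": [0,0,0],"turn": 0},
    {"gripper": 0.65,"linear": [0,0,0],"turn": 0},
    {"gripper": 0.75,"linear": [0,0,0],"turn": 0},
    {"gripper": 1,"linear": [0,0,0],"turn": 0},
    {"gripper": 1,"linear": [0,0,0],"turn": 0},
    {"gripper": 1,"linear": [0,0,0],"turn": 0},
    {"gripper": 1,"linear": [0,0,-0.2],"turn": 0},
    {"gripper": 1,"linear": [0,0,-0.6],"turn": 0},
    {"gripper": 1,"linear": [0,0,-1],"turn": 0},
    {"gripper": 1,"linear": [0,0,-1],"turn": 0},
  ],
)

```text
time: 24.38
ee_pos: [0.4436, -0.1251, 0.1041]
ee_rot: [3.14, 0.007, 2.904]
contact_force: [0.9, -0.4, -0.2]
gripper_width: 0.998
grasp_force: 0.0
```

Request:
step_arm(
  moves=[
    {"gripper": 1,"linear": [0,0,-0.5],"turn": 0},
    {"gripper": 1,"linear": [0,0,-1],"turn": 0},
    {"gripper": 1,"linear": [0,0,-1],"turn": 0},
    {"gripper": 1,"linear": [0,0,-1],"turn": 0},
    {"gripper": 1,"linear": [0,0,-1],"turn": 0},
  ],
)

```text
time: 24.8
ee_pos: [0.4406, -0.1241, 0.179]
ee_rot: [3.141, -0.0, 2.905]
contact_force: [-0.3, 0.1, -0.7]
gripper_width: 1.002
grasp_force: 0.0
```

```bash
python3 - <<'E'
from h import *
im,d,P,*_=cam("wrist");L=[cam(n) for n in("scene","side")];Q=np.concatenate([l[2].reshape(-1,3) for l in L])
print(robot.read_state()["ee_pos"])
for n,g,r,a,b in(("colour",(.441,-.1245),.026,.014,.045),("stir",(.621,.018),.023,.02,.05),("brush",(.427,.168),.0275,.03,.055)): print(n,fit(Q,g,r,a,b,r+.01))
a=cv2.resize(L[1][0][190:310,190:450],(800,370));b=cv2.resize(im,(306,230));c=cv2.resize(L[0][0][170:370,180:470],(334,230))
o=np.zeros((600,800,3),np.uint8);o[:370]=a;o[370:,:306]=b;o[370:,320:654]=c;save(o,"fin")
E
```

```text
[ 0.44000082 -0.12414437  0.17815391]
colour (array([ 0.4406, -0.1252]), 829, 0.0021)
stir (array([0.622 , 0.0171]), 401, 0.0019)
brush (array([0.4282, 0.1679]), 404, 0.0014)
```

View pics/fin.png

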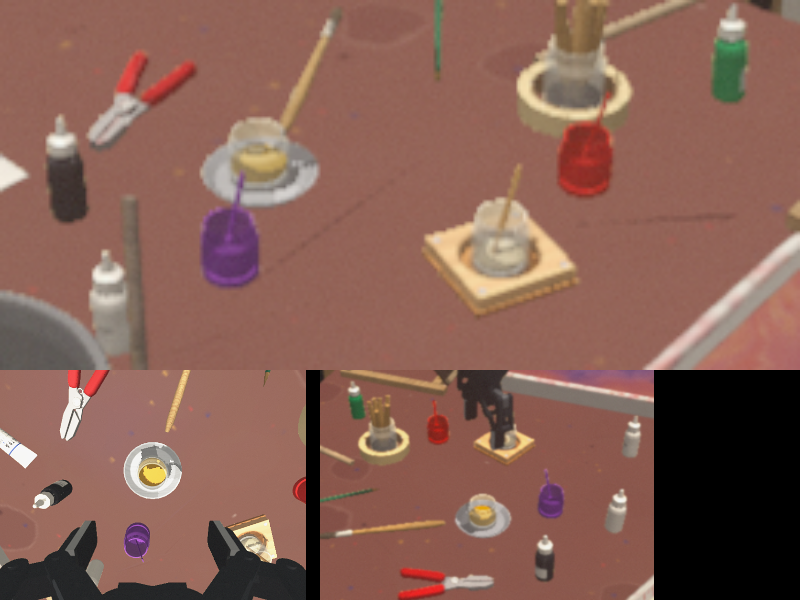

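The picture shows all three jars upright in their places: colour in the dish at (260,155), stir stick in the block at (500,235) and brushes in the tape at (575,75). The bottles are still standing where they were, so I'm handing in.

```bash
python3 -c "
from rig import robot
print(robot.sign_off())"
```

```text
the job is handed in; nothing more can be done
None
```

The job is handed in: by the last camera check all three jars stand upright within about 2 mm of centre (brushes in the tape roll, stir stick in the block, colour in the dish), with the bottles left standing; the sign-off returned no verdict.

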